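Recharge a filter pot and lock its press-and-twist cap

ROBOT

A 6-joint arm with a two-finger parallel gripper is mounted at the origin on the work surface. World frame = base frame: x ahead of the robot, y to its left, z up, the work surface at z = 0. Lengths are in m, angles in rad, forces in N, time in s.
With the tool pointing down it reaches from about 0.3 to 0.875 m from the base axis. Payload 6.4 kg.
Tool frame: the origin (TCP) lies midway between the tips of the shut fingers; the grasp point (between the pads) lies 19 mm behind it (ctrl.pinch_z is the distance from the TCP to the grasp point, in m); z points along the fingers, y is the line along which they close (so a half turn about z gives the same grasp; the last joint's range is limited). The gripper opens to 85 mm and grips with 20 to 120 N. Pads are 22 mm wide; open, the fingers measure 114 mm over their backs; the gripper's body (76 mm by 85 mm) begins 54 mm behind the grasp point. The pads swing forward as they close: fully open they stand 13 mm farther back than shut.
Start: joints at [0.923, 0.181, 1.607, -0, 1.354, -0.206], TCP at [0.246, 0.52, 0.231] pointing down, gripper open.
Joint ranges: [-2.99, 2.99], [-0.89, 2.07], [0.3, 2.58], [-1.14, 4.28], [0, 2.63], [-3.12, 3.12]. Speed limits (rad/s): [2.57, 2.57, 3.01, 3.14, 3.14, 3.14].

INTERFACE

Orientations are given as a unit quaternion [w, x, y, z].
In Python, from bench import ctrl gives the robot as it stands.
- The arm moves only by the tool apply_moves, never from a script. Its argument "moves" is a list of rows, each an object with "jaw": the opening, from 0 (shut) to 1 (fully open); "offset": the shift along the tool's x, y, z in mm, a list of three; "rot": the turn, a rotation vector about the tool's x, y, z in degrees, a list of three. In form: [{"jaw": jaw, "offset": [dx, dy, dz], "rot": [ax, ay, az]}, ...]. A call has exactly 5 rows; each row shifts and turns the commanded pose from where the row before left it, along the tool's axes as they then stand; what a row does not reach is not made up. A row lasts 1/8 s, in which the tool goes at most 62.5 mm and 10.7 degrees, less where a joint would pass 70% of its speed; a pose out of reach is approached as far as the arm can. A call is refused whole if a number of a shift passes 62.5 or a number of a turn 10.7, either way. A call with a gripper value outside its range is refused whole. The fingers move at their own pace and stop on an object; the grip force is fixed at half the most. Time passes only in rows, so rows that do not move let the fingers close, or fill a call up. It gives the time, the measured TCP pose, the force, the opening and the grip force at its end, in the units of the state.
- ctrl.get_obs(): the state, without advancing time (a new reading comes with each control period).
- ctrl.camera(name): name is "side" or "top" or "wrist"; returns (picture, depth): 384x512x3 uint8, red, green, blue; 384x512 float32, m along the optical axis (not along the pixel's ray), 0 where there is no reading.
- ctrl.camera_params(name): a dict with "K" (3x3 intrinsics, pixels), "dist" ([k1, k2, p1, p2, k3] as OpenCV has them; the pictures are not rectified), "cam_to_world" (4x4, takes a point from camera to world coordinates); the wrist camera has in their place "mount" (4x4, takes a point from camera to tool coordinates, whose origin is the TCP and whose axes are the flange's). Camera axes: x right, y down, z forward; pixel columns grow to the right and rows downward; lengths in m; the calibration is good to about 2 mm. A picture is of the moment at which its call begins: read the wrist's pose just before it. camera_params takes no time and is no camera call.
- ctrl.hand_in(): hands the job in; it is judged then, once.
Trained networks look in the newest picture that a camera, given by its name, has taken for a name from the list of things; names that differ only in an ending like _2 or _b are one class to them, and where a whole thing is asked for, a point or a joint stands for the part that bears it (a point fixed in the world has none). Each returns a list of dicts, best first, with "score" (0 to 1); they miss things now and then, are a little off and sometimes report something else, mostly with a low value. They report only what shows in the picture. A call takes as long as a camera call. They do not tell look-alikes from the thing itself.
- ctrl.outline_of(camera, target): "region" (384x512 bool, what is visible of it) and "position" ([column, row] in pixels, amid what is visible of it).
The state is a dict: "time_s": time; "q": joint angles; "dq": joint speeds; "joint_efforts": joint torques, N m; "eef_pos": TCP position; "eef_rot": TCP orientation; "wrist_force": force on the tool from outside, world axes, zero at the start; "torque": the same for the moment, N m; "opening": opening from 0.0 (shut) to 1.0 (fully open); "grasp_force": force on a finger pad.
Only numpy, scipy, OpenCV 4.12 (cv2) and the standard library are available. Lean on these libraries where they do the work, as an engineer would, in place of code of your own. Each camera call takes 0.05 s, during which the arm holds its last target. There are 200 camera calls.

TASK

Put the filter cartridge upright, green knob up, into the open black filter pot, lowering it in rather than dropping it. Then fit the blue cap: set its two yellow lugs into the notches of the white collar, press it down against the spring and, keeping it pressed, twist it clockwise until its black wing points at the red marks and it stays locked. Only then turn the red valve handle fully open, in line with the pipe, and let go; leave the air pump, pipe coupling and bottle where they stand.

Things in the scene. Friction and masses are not known exactly. Their poses are not given: they have to be found in the camera images.
- mouth (a point): On the axis of the fixed black filter pot (98 mm diameter), at the top face of its white collar (124 mm), 129 mm above the bench; z up. The opening is 87 mm wide. Two notches 34 mm wide, at +x and -x of this frame, widen it to 111 mm. 31 mm below the collar top a round bore 86 mm wide begins. Place and yaw of the pot vary. An outlet pipe runs along -y to the valve
- track (a point): Point in the pocket of the lug track under the collar, 10 mm below its top and 48 mm from the axis, under a red mark. Lugs let down the notches can turn clockwise only (from above), 60 degrees, under a ridge (underside 14 mm below collar top) into the pocket (roof 10 mm below); a stop is 4 degrees past. Cap underside must be 22 to 27 mm below collar top to pass the ridge, springs back to 18
- lock (a point): Same point as mouth, but its x axis points at one of the two small red marks on the collar, 60 degrees clockwise of the notch seen from above (the other mark is opposite). When the cap is locked its x axis, the wing, lies along this x axis, either way round
- floor (a joint): Travel (m) of the sprung grey floor plate (80 mm wide) in the pot: 0 = up (top 105 mm below collar top; about 7 N holds it up, so cartridge and cap do not sink it), 0.014 = bottomed (16 N). The cap pushes it by way of the cartridge's knob. With the cap just resting on the knob, its underside is 13 mm below the collar top; locked, the floor reads about 0.005
- cartridge_center (a point): Centre (half-way up) of the loose filter cartridge: white ribbed cylinder, 72 mm diameter, 60 mm high, with a green knob on top (24 mm diameter, 32 mm high) to take it by; 92 mm high in all, z up along its axis, about 0.2 kg. It stands upright on the bench. Standing on the pot's floor, this point is 59 mm below the collar top
- cap_center (a point): Centre (half-way up, 33 mm above the flat underside) of the loose blue cap, right way up on the bench, z up, 0.2 kg: disc 78 mm diameter, 28 mm thick; on it a black grip wing 74 mm along x, 34 mm wide along y, 38 mm high; at the lower edge two yellow lugs along +x and -x, 20 mm wide, 8 mm thick, 103 mm over both. Same when turned half round
- valve (a joint): Angle (rad) of the red valve handle: 0 = closed, across the pipe; grows counterclockwise seen from above to a stop at 1.571 = fully open, in line with the pipe. Stiff (about 0.2 N m), stays where left. It starts at 0 to 0.4
- valve_grip (a point): On the vertical turning axis of the red valve handle, 118 mm above the bench, 18 mm above the bar's underside; x runs along the bar (100 mm long, 16 wide, 30 high) and turns with it. The white valve body below it, top 85 mm above the bench (a 28 mm wide stem rises to the bar), is 190 mm from the pot's axis along -y of the mouth frame
- air_pump: Bystander: white air pump with a yellow lid, 150 x 110 x 113 mm, origin under its centre. Leave it
- coupling: Bystander: loose white pipe coupling, a ring 66 mm in diameter and 60 mm high standing on end, origin under its centre. Leave it
- dose_bottle: Bystander: blue bottle 68 mm in diameter, 160 mm high, origin under its centre. Leave it
Things that resemble listed ones, but are neither listed nor needed, are in the scene too. What is shaped like the part that bears cap_center but orange or pink is not meant.

How it is judged:
By the outcome, as a careful person would: the job done as asked, in the order asked, and still so for the second after the job is handed in, with the robot touching nothing.
It also fails if it takes over 72 s, if anything falls off the work surface, if the arm or the gripper's body presses on something with over 40 N, if the wrist force passes 120 N, or if a joint passes its speed limit or range.

## Working session

There is one attempt and no reset: what is moved stays moved. The work goes in short steps, Python scripts to look and compute and a tool call to move; the robot and the scene stay as the last step left them, time stands still between calls to the robot, and variables do not carry over. Pictures are saved under pics/ and viewed, at most 10 in all, crops included, and the job is handed in when it is done.

Besides the shell and the picture viewer there is one more tool, called after "Call:" by a JSON object that holds its "fn" and its "kwargs". apply_moves: Moves the arm, as the interface text tells. Its arguments: {"type":"object","properties":{"moves":{"type":"array"}},"required":["moves"]}

```bash
ls; mkdir -p pics; cat > h.py <<'E'
import numpy as np, cv2
from bench import ctrl
from scipy.spatial.transform import Rotation as R
def T_tool():
    o=ctrl.get_obs(); T=np.eye(4); w,x,y,z=o["eef_rot"]; T[:3,:3]=R.from_quat([x,y,z,w]).as_matrix(); T[:3,3]=o["eef_pos"]; return T
def shot(name):
    T=T_tool(); p=ctrl.camera_params(name); im,d=ctrl.camera(name)
    C=p["cam_to_world"] if name!="wrist" else T@np.array(p["mount"])
    return im,d,np.array(p["K"]),np.array(p["dist"]),np.array(C)
def world(d,K,D,C):
    h,w=d.shape; u,v=np.meshgrid(np.arange(w),np.arange(h))
    n=cv2.undistortPoints(np.stack([u,v],-1).reshape(-1,1,2).astype(np.float64),K,D).reshape(h,w,2)
    P=np.dstack([n*d[...,None],d]); return P@C[:3,:3].T+C[:3,3]
def save(im,f): cv2.imwrite(f,im[...,::-1])
E
python3 - <<'E'
from h import *
o=ctrl.get_obs(); print({k:np.round(v,3) for k,v in o.items()})
ims=[]
for c in ["top","side"]:
    im,d,K,D,C=shot(c); ims.append(im); W=world(d,K,D,C); np.savez(c+".npz",im=im,W=W,d=d)
    print(c,np.round(C,2).tolist())
    for t in ["cartridge_center","cap_center","valve","floor","air_pump","coupling","dose_bottle"]:
        for r in ctrl.outline_of(c,t)[:3]:
            m=r["region"]&(d>0); print(c,t,round(r["score"],2),np.round(r["position"]),m.sum(),np.round(np.median(W[m],0),3), np.round(np.percentile(W[m][:,2],97),3))
save(ims[0],"pics/a.png"); save(ims[1],"pics/b.png")
E
```

```text
pics
{'time_s': np.float64(0.0), 'q': array([ 0.923,  0.182,  1.608, -0.   ,  1.354, -0.206]), 'dq': array([-0.002,  0.001, -0.001,  0.001, -0.001, -0.   ]), 'joint_efforts': array([-0.0000e+00, -4.4488e+01, -3.5133e+01, -0.0000e+00,  9.0000e-03,
       -0.0000e+00]), 'eef_pos': array([0.245, 0.519, 0.23 ]), 'eef_rot': array([-0.   ,  0.219,  0.976, -0.001]), 'wrist_force': array([-0.805, -0.457, -0.204]), 'torque': array([0.05 , 0.026, 0.04 ]), 'grasp_force': np.float64(0.0), 'opening': np.float64(1.0)}
top [[-0.0, -1.0, 0.09, 0.46], [-1.0, 0.0, 0.0, 0.1], [-0.0, -0.09, -1.0, 1.1], [0.0, 0.0, 0.0, 1.0]]
top cartridge_center 0.67 [189. 217.] 548 [0.489 0.309 0.059] 0.092
top cap_center 0.97 [237. 204.] 551 [0.523 0.171 0.061] 0.068
top cap_center 0.82 [244. 255.] 615 [0.379 0.154 0.058] 0.068
top cap_center 0.77 [290. 267.] 570 [0.347 0.019 0.062] 0.068
top valve 0.63 [381. 198.] 369 [ 0.535 -0.233  0.126] 0.132
top floor 0.92 [311. 204.] 416 [ 0.531 -0.052  0.023] 0.026
top floor 0.66 [331. 125.] 605 [ 0.739 -0.097  0.108] 0.16
top air_pump 0.9 [199. 135.] 2057 [0.718 0.28  0.11 ] 0.115
top coupling 0.8 [268. 122.] 286 [0.751 0.082 0.049] 0.062
top dose_bottle 0.91 [330. 127.] 606 [ 0.739 -0.096  0.108] 0.16
side [[0.93, -0.2, 0.31, 0.22], [-0.37, -0.48, 0.79, -0.72], [-0.01, -0.85, -0.52, 0.65], [0.0, 0.0, 0.0, 1.0]]
side cartridge_center 0.87 [213. 176.] 715 [0.486 0.291 0.049] 0.091
side cap_center 0.9 [235. 201.] 830 [0.514 0.156 0.04 ] 0.067
side cap_center 0.83 [160. 187.] 772 [0.349 0.314 0.036] 0.067
side cap_center 0.8 [178. 163.] 511 [0.418 0.432 0.042] 0.068
side valve 0.67 [318. 277.] 952 [ 0.533 -0.245  0.121] 0.131
side air_pump 0.84 [292. 161.] 2252 [0.714 0.25  0.079] 0.114
side coupling 0.63 [328. 200.] 662 [0.747 0.063 0.041] 0.06
side dose_bottle 0.96 [373. 230.] 1704 [ 0.738 -0.126  0.083] 0.159
```

View pics/a.png

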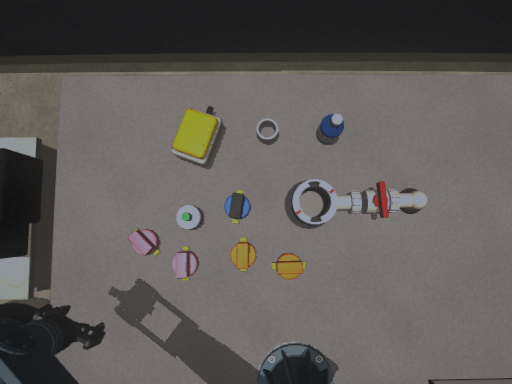

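View pics/b.png

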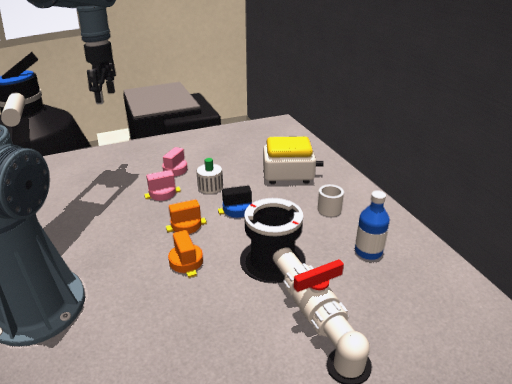

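The top view shows the blue cap with its black wing at (237,205). Its look-alikes are orange at (243,255) and (289,266), and pink at (144,241) and (184,263). The cartridge with its green knob is at (189,217), the pot at (315,203) and the red handle at (382,199).

```bash
cat > meas.py <<'E'
from h import *
from scipy.optimize import least_squares
def col(im):
    hsv=cv2.cvtColor(im,cv2.COLOR_RGB2HSV).astype(int); return hsv[...,0],hsv[...,1],hsv[...,2]
def circ(P,r=None):
    c0=(P.min(0)+P.max(0))/2
    if r: s=least_squares(lambda c:np.hypot(*(P-c).T)-r,c0,loss='soft_l1',f_scale=.001); return s.x,r
    s=least_squares(lambda c:np.hypot(*(P-c[:2]).T)-c[2],[*c0,.04],loss='soft_l1',f_scale=.001); return s.x[:2],s.x[2]
def near(W,c,r): return np.hypot(W[...,0]-c[0],W[...,1]-c[1])<r
E
python3 - <<'E'
from meas import *
z=np.load("top.npz"); W=z["W"]; im=z["im"]; H,S,V=col(im)
def rep(n,m): P=W[m]; print(n,m.sum(),np.round(np.median(P,0),4),"mid",np.round((P.min(0)+P.max(0))/2,4)); return P
# collar
m=near(W,(.525,-.055),.08)&(W[...,2]>.12)&(W[...,2]<.137); P=rep("collar",m)
h=cv2.convexHull(P[:,:2].astype(np.float32))[:,0]; c,r=circ(h.astype(float)); print("pot",c,r)
red=((H<8)|(H>172))&(S>120)&(V>70)
rm=red&near(W,c,.075)
for p in W[rm]: print("  red",np.round(np.hypot(*(p[:2]-c)),3),np.round(np.degrees(np.arctan2(*(p[:2]-c)[::-1])),0))
q=P[:,:2]-c; rr=np.hypot(*q.T); a=np.degrees(np.arctan2(q[:,1],q[:,0])); s=rr<.054
print("inner-ring count by angle",np.histogram(a[s],np.arange(-180,181,15))[0])
# valve
m=red&near(W,(.53,-.235),.08)&(W[...,2]>.12); P=rep("valve",m); (cc,wh,an)=cv2.minAreaRect(P[:,:2].astype(np.float32)); print(cc,wh,an)
d=P[:,:2].mean(0)-c; print("pipe",np.hypot(*d),np.degrees(np.arctan2(d[1],d[0])))
# cap
m=near(W,(.523,.171),.05)&(W[...,2]>.06)&(V<110); P=rep("wing",m); print(cv2.minAreaRect(P[:,:2].astype(np.float32)))
m=near(W,(.523,.171),.06)&(H>22)&(H<35)&(S>120); P=W[m]; u=np.linalg.svd(P[:,:2]-P[:,:2].mean(0))[2][0]; k=(P[:,:2]@u)>(np.median(P[:,:2],0)@u).mean(); 
t=P[:,:2]@u; k=t>(t.min()+t.max())/2; A,B=P[k].mean(0),P[~k].mean(0); print("lugs",A,B,(A+B)/2,np.degrees(np.arctan2(*(A-B)[1::-1])))
m=near(W,(.489,.309),.055)&(H>45)&(H<80)&(S>120); P=rep("knob",m&(W[...,2]>.085))
m=near(W,(.489,.309),.055)&(W[...,2]>.054)&(W[...,2]<.066);P=rep("cartTop",m);print(circ(cv2.convexHull(P[:,:2].astype(np.float32))[:,0].astype(float)))
E
```

```text
collar 766 [ 0.5301 -0.0505  0.1279] mid [ 0.5303 -0.0478  0.1272]
pot [ 0.52980837 -0.04727569] 0.06190201187735808
  red 0.055 -57.0
  red 0.058 -58.0
  red 0.059 -60.0
  red 0.051 -58.0
  red 0.053 -59.0
  red 0.056 -61.0
  red 0.049 -60.0
  red 0.052 -62.0
  red 0.053 121.0
  red 0.05 123.0
  red 0.049 124.0
  red 0.057 122.0
  red 0.054 123.0
  red 0.052 125.0
  red 0.058 124.0
  red 0.056 126.0
inner-ring count by angle [ 0 15 19 19 19 21 17 21 21 19 20  1  0 15 17 19 18 20 16 18 18 18 17  0]
valve 200 [ 0.536  -0.237   0.1287] mid [ 0.5363 -0.2376  0.1279]
(0.5360060930252075, -0.2378627359867096) (0.09757474809885025, 0.01625259593129158) 4.941268444061279
pipe 0.18998917952901745 -88.28501473741399
wing 277 [0.5234 0.1718 0.0648] mid [0.5223 0.1719 0.065 ]
((0.5229020118713379, 0.17221027612686157), (0.032648444175720215, 0.07368411123752594), 82.22834014892578)
lugs [0.47844926 0.17881626 0.00791547] [0.56759926 0.16406998 0.00796334] [0.52302426 0.17144312 0.0079394 ] 170.6077645767955
knob 32 [0.4911 0.3133 0.0908] mid [0.4884 0.3135 0.0917]
cartTop 404 [0.4893 0.3124 0.0591] mid [0.4893 0.3136 0.0594]
(array([0.49035034, 0.31455377]), np.float64(0.035338067496733586))
```

```bash
cat > plan.py <<'E'
import sys; from h import *
# plan.py x y z yyaw_deg n : n rows from measured pose to target; tool y axis at yyaw (mod 360)
def plan(x,y,z,yy,n):
    T=T_tool(); Rm=T[:3,:3]; cur=np.degrees(np.arctan2(Rm[1,1],Rm[0,1])); d=(yy-cur+180)%360-180
    goal=R.from_euler('z',yy-90,degrees=True)*R.from_euler('x',180,degrees=True)
    # goal: tool z down, tool y at yy
    G=np.column_stack([[np.cos(np.radians(yy+90)),np.sin(np.radians(yy+90)),0],[np.cos(np.radians(yy)),np.sin(np.radians(yy)),0],[0,0,-1]])
    rv=(R.from_matrix(Rm).inv()*R.from_matrix(G)).as_rotvec(degrees=True)/n; D=(np.array([x,y,z])-T[:3,3])*1000/n
    print("pos",np.round(T[:3,3],4),"yyaw",round(cur,1),"dyaw",round(d,1),"D/row",np.round(np.linalg.norm(D),1))
    for i in range(n):
        print(np.round(Rm.T@D,1).tolist(),np.round(rv,1).tolist()); Rm=Rm@R.from_rotvec(rv,degrees=True).as_matrix()
if __name__=="__main__": plan(*map(float,sys.argv[1:5]),int(sys.argv[5]))
E
python3 plan.py .4895 .3138 .15 64.7 8; python3 -c "
from h import *; print(ctrl.pinch_z)"
```

```text
pos [0.2458 0.5198 0.2313] yyaw 64.7 dyaw 0.0 D/row 41.2
[-38.5, -10.3, 10.2] [0.0, 0.0, -0.0]
[-38.5, -10.3, 10.2] [0.0, 0.0, -0.0]
[-38.5, -10.3, 10.2] [0.0, 0.0, -0.0]
[-38.5, -10.3, 10.2] [0.0, 0.0, -0.0]
[-38.5, -10.3, 10.2] [0.0, 0.0, -0.0]
[-38.5, -10.3, 10.2] [0.0, 0.0, -0.0]
[-38.5, -10.3, 10.2] [0.0, 0.0, -0.0]
[-38.5, -10.3, 10.2] [0.0, 0.0, -0.0]
0.0187
```

Call:
{"fn": "apply_moves", "kwargs": {"moves": [{"jaw": 1, "offset": [-38.5, -10.3, 10.2], "rot": [0, 0, 0]}, {"jaw": 1, "offset": [-38.5, -10.3, 10.2], "rot": [0, 0, 0]}, {"jaw": 1, "offset": [-38.5, -10.3, 10.2], "rot": [0, 0, 0]}, {"jaw": 1, "offset": [-38.5, -10.3, 10.2], "rot": [0, 0, 0]}, {"jaw": 1, "offset": [-38.5, -10.3, 10.2], "rot": [0, 0, 0]}]}}

```text
time_s: 1.42
eef_pos: [0.3988, 0.3901, 0.1801]
eef_rot: [0.0, 0.219, 0.976, 0.0]
wrist_force: [0.7, -0.3, 0.8]
opening: 1.0
grasp_force: 0.0
```

Call:
{"fn": "apply_moves", "kwargs": {"moves": [{"jaw": 1, "offset": [-38.5, -10.3, 10.2], "rot": [0, 0, 0]}, {"jaw": 1, "offset": [-38.5, -10.3, 10.2], "rot": [0, 0, 0]}, {"jaw": 1, "offset": [-38.5, -10.3, 10.2], "rot": [0, 0, 0]}, {"jaw": 0.7, "offset": [0, 0, 0], "rot": [0, 0, 0]}, {"jaw": 0.7, "offset": [0, 0, 0], "rot": [0, 0, 0]}]}}

```text
time_s: 2.05
eef_pos: [0.4888, 0.3138, 0.1497]
eef_rot: [-0.0, 0.219, 0.976, 0.0]
wrist_force: [0.5, -0.1, -0.3]
opening: 0.699
grasp_force: 0.0
```

```bash
python3 - <<'E'
from meas import *
from plan import plan
im,d,K,D,C=shot("wrist"); W=world(d,K,D,C); H,S,V=col(im); save(im,"pics/c.png")
m=near(W,(.4895,.3138),.03)&(H>40)&(H<85)&(S>100)&(W[...,2]>.085); print(m.sum()); 
if m.sum()>20: print(circ(cv2.convexHull(W[m][:,:2].astype(np.float32))[:,0].astype(float)),W[m].mean(0))
m=near(W,(.4895,.3138),.05)&(W[...,2]>.055)&(W[...,2]<.066); print(m.sum())
if m.sum()>20: print(circ(cv2.convexHull(W[m][:,:2].astype(np.float32))[:,0].astype(float)))
plan(.4895,.3138,.062,64.7,5)
E
```

```text
1090
(array([0.48853917, 0.31379959]), np.float64(0.011395934926417252)) [0.48795785 0.31416546 0.09079258]
6299
(array([0.48871994, 0.31344552]), np.float64(0.03560228604948403))
pos [0.4885 0.3142 0.1499] yyaw 64.7 dyaw -0.0 D/row 17.6
[-0.2, 0.0, 17.6] [0.0, -0.0, 0.0]
[-0.2, 0.0, 17.6] [0.0, -0.0, 0.0]
[-0.2, 0.0, 17.6] [0.0, -0.0, 0.0]
[-0.2, 0.0, 17.6] [0.0, -0.0, 0.0]
[-0.2, 0.0, 17.6] [0.0, -0.0, 0.0]
```

View pics/c.png

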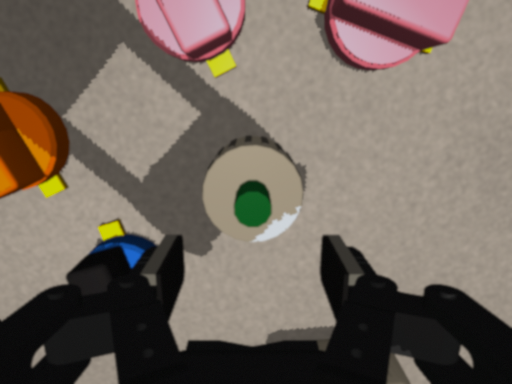

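The wrist view shows the white cartridge with its green knob at (253,203), between the fingers. The blue cap is at (120,250), and the pink and orange look-alikes are further off. The knob is centred under the TCP, so I'm going down.

Call:
{"fn": "apply_moves", "kwargs": {"moves": [{"jaw": 0.7, "offset": [0, 0, 29], "rot": [0, 0, 0]}, {"jaw": 0.7, "offset": [0, 0, 29], "rot": [0, 0, 0]}, {"jaw": 0.7, "offset": [0, 0, 20], "rot": [0, 0, 0]}, {"jaw": 0.7, "offset": [0, 0, 9], "rot": [0, 0, 0]}, {"jaw": 0.2, "offset": [0, 0, 0], "rot": [0, 0, 0]}]}}

```text
time_s: 2.72
eef_pos: [0.4888, 0.3139, 0.0626]
eef_rot: [-0.0, 0.219, 0.976, -0.0]
wrist_force: [-0.2, 0.3, 1.1]
opening: 0.505
grasp_force: 0.0
```

Call:
{"fn": "apply_moves", "kwargs": {"moves": [{"jaw": 0, "offset": [0, 0, 0], "rot": [0, 0, 0]}, {"jaw": 0, "offset": [0, 0, 0], "rot": [0, 0, 0]}, {"jaw": 0, "offset": [0, 0, 0], "rot": [0, 0, 0]}, {"jaw": 0, "offset": [0, 0, -10], "rot": [0, 0, 0]}, {"jaw": 0, "offset": [0, 0, -10], "rot": [0, 0, 0]}]}}

```text
time_s: 3.35
eef_pos: [0.4888, 0.3135, 0.0831]
eef_rot: [-0.0, 0.219, 0.976, -0.0]
wrist_force: [-0.2, 0.2, -1.2]
opening: 0.26
grasp_force: 58.8
```

```bash
python3 plan.py .4888 .3138 .225 64.7 5; python3 - <<'E'
from plan import plan
# offsets from knob pose to pot centre (same yaw): per-row, 10 rows
from h import *
T=T_tool(); d=(np.array([.5298,-.0473,0])-[.4888,.3138,0])*1000; print(np.round(T[:3,:3].T@d/10,1))
E
```

```text
pos [0.4888 0.3135 0.0831] yyaw 64.7 dyaw 0.0 D/row 28.4
[0.0, 0.0, -28.4] [-0.0, -0.0, -0.0]
[0.0, 0.0, -28.4] [-0.0, -0.0, -0.0]
[0.0, 0.0, -28.4] [-0.0, -0.0, -0.0]
[0.0, 0.0, -28.4] [-0.0, -0.0, -0.0]
[0.0, 0.0, -28.4] [-0.0, -0.0, -0.0]
[-19.1 -30.9   0. ]
```

Call:
{"fn": "apply_moves", "kwargs": {"moves": [{"jaw": 0, "offset": [0, 0, -28.4], "rot": [0, 0, 0]}, {"jaw": 0, "offset": [0, 0, -28.4], "rot": [0, 0, 0]}, {"jaw": 0, "offset": [0, 0, -28.4], "rot": [0, 0, 0]}, {"jaw": 0, "offset": [-19.1, -30.9, -28.4], "rot": [0, 0, 0]}, {"jaw": 0, "offset": [-19.1, -30.9, -28.4], "rot": [0, 0, 0]}]}}

```text
time_s: 3.98
eef_pos: [0.4969, 0.2409, 0.2261]
eef_rot: [0.0, 0.218, 0.976, 0.0]
wrist_force: [0.8, -0.7, -2.0]
opening: 0.257
grasp_force: 59.1
```

Call:
{"fn": "apply_moves", "kwargs": {"moves": [{"jaw": 0, "offset": [-19.1, -30.9, 0], "rot": [0, 0, 0]}, {"jaw": 0, "offset": [-19.1, -30.9, 0], "rot": [0, 0, 0]}, {"jaw": 0, "offset": [-19.1, -30.9, 0], "rot": [0, 0, 0]}, {"jaw": 0, "offset": [-19.1, -30.9, 0], "rot": [0, 0, 0]}, {"jaw": 0, "offset": [-19.1, -30.9, 0], "rot": [0, 0, 0]}]}}

```text
time_s: 4.6
eef_pos: [0.5173, 0.0598, 0.2253]
eef_rot: [0.0, 0.219, 0.976, 0.0]
wrist_force: [-0.3, 0.3, -1.5]
opening: 0.263
grasp_force: 59.3
```

```bash
python3 - <<'E'
from meas import *
from plan import plan
im,d,K,D,C=shot("wrist"); W=world(d,K,D,C); H,S,V=col(im); save(im,"pics/d.png")
plan(.5298,-.0473,.225,64.7,3)
m=near(W,(.53,-.047),.08)&(W[...,2]>.12)&(W[...,2]<.137)&(S<60); print(m.sum())
P=W[m][:,:2]; c=np.array([.5298,-.0473])
s=least_squares(lambda c:np.minimum(np.hypot(*(cv2.convexHull(P.astype(np.float32))[:,0]-c).T)-.062,0.004),c,loss='soft_l1',f_scale=.001);print(s.x,P.min(0),P.max(0),np.median(W[m][:,2]))
E
```

```text
pos [0.518  0.0559 0.2253] yyaw 64.6 dyaw 0.1 D/row 34.6
[-18.3, -29.4, 0.2] [-0.0, 0.0, -0.0]
[-18.3, -29.4, 0.2] [-0.0, 0.0, -0.0]
[-18.3, -29.4, 0.1] [-0.0, 0.0, -0.0]
4794
[ 0.52796136 -0.0487473 ] [ 0.4662962 -0.1111998] [0.57309554 0.00834294] 0.12792803763293414
```

View pics/d.png

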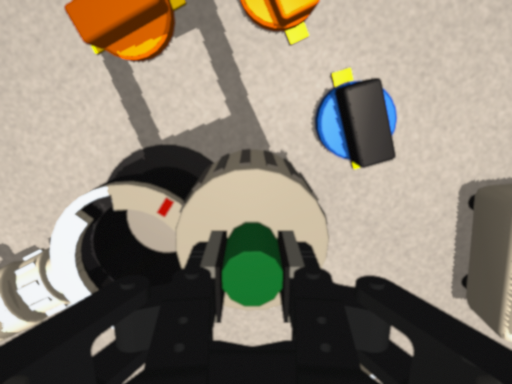

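The wrist view shows the cartridge held upright at (252,230). The pot opening is on the left at (140,230) with a red mark at (165,207), and the blue cap is at (357,120).

Call:
{"fn": "apply_moves", "kwargs": {"moves": [{"jaw": 0, "offset": [-18.2, -29.7, 0], "rot": [0, 0, 0]}, {"jaw": 0, "offset": [-18.2, -29.7, 0], "rot": [0, 0, 0]}, {"jaw": 0, "offset": [-18.2, -29.7, 0], "rot": [0, 0, 0]}, {"jaw": 0, "offset": [0, 0, 10], "rot": [0, 0, 0]}, {"jaw": 0, "offset": [0, 0, 15], "rot": [0, 0, 0]}]}}

```text
time_s: 5.28
eef_pos: [0.5287, -0.0426, 0.1994]
eef_rot: [0.0, 0.219, 0.976, 0.0]
wrist_force: [-0.2, 0.3, -1.7]
opening: 0.263
grasp_force: 59.5
```

```bash
python3 plan.py .529 -.048 .092 64.7 5
```

```text
pos [ 0.5287 -0.0426  0.1994] yyaw 64.7 dyaw 0.0 D/row 21.5
[-0.5, -1.0, 21.5] [0.0, 0.0, -0.0]
[-0.5, -1.0, 21.5] [0.0, 0.0, -0.0]
[-0.5, -1.0, 21.5] [0.0, 0.0, -0.0]
[-0.5, -1.0, 21.5] [0.0, 0.0, -0.0]
[-0.5, -1.0, 21.5] [0.0, 0.0, -0.0]
```

Call:
{"fn": "apply_moves", "kwargs": {"moves": [{"jaw": 0, "offset": [-2.5, -4.8, 8], "rot": [0, 0, 0]}, {"jaw": 0, "offset": [0, 0, 28], "rot": [0, 0, 0]}, {"jaw": 0, "offset": [0, 0, 28], "rot": [0, 0, 0]}, {"jaw": 0, "offset": [0, 0, 28], "rot": [0, 0, 0]}, {"jaw": 0, "offset": [0, 0, 14], "rot": [0, 0, 0]}]}}

```text
time_s: 5.9
eef_pos: [0.5277, -0.0475, 0.0917]
eef_rot: [-0.002, 0.219, 0.976, 0.0]
wrist_force: [-0.2, -0.3, -2.4]
opening: 0.263
grasp_force: 59.5
```

Call:
{"fn": "apply_moves", "kwargs": {"moves": [{"jaw": 0, "offset": [0, 0, 3], "rot": [0, 0, 0]}, {"jaw": 0, "offset": [0, 0, 2], "rot": [0, 0, 0]}, {"jaw": 0, "offset": [0, 0, 1], "rot": [0, 0, 0]}, {"jaw": 0, "offset": [0, 0, 0.5], "rot": [0, 0, 0]}, {"jaw": 0, "offset": [0, 0, 0], "rot": [0, 0, 0]}]}}

```text
time_s: 6.52
eef_pos: [0.5294, -0.0486, 0.0879]
eef_rot: [0.001, 0.219, 0.976, -0.0]
wrist_force: [0.7, 0.0, 1.2]
opening: 0.263
grasp_force: 59.8
```

Call:
{"fn": "apply_moves", "kwargs": {"moves": [{"jaw": 0, "offset": [0, 0, 1], "rot": [0, 0, 0]}, {"jaw": 0.45, "offset": [0, 0, 0], "rot": [0, 0, 0]}, {"jaw": 0.45, "offset": [0, 0, 0], "rot": [0, 0, 0]}, {"jaw": 0.45, "offset": [0, 0, 0], "rot": [0, 0, 0]}, {"jaw": 0.45, "offset": [0, 0, -10], "rot": [0, 0, 0]}]}}

```text
time_s: 7.15
eef_pos: [0.5281, -0.0481, 0.0957]
eef_rot: [-0.001, 0.219, 0.976, 0.0]
wrist_force: [-1.3, 0.4, 0.4]
opening: 0.45
grasp_force: 0.0
```

Call:
{"fn": "apply_moves", "kwargs": {"moves": [{"jaw": 0.45, "offset": [0, 0, -20], "rot": [0, 0, 0]}, {"jaw": 0.45, "offset": [0, 0, -25], "rot": [0, 0, 0]}, {"jaw": 0.45, "offset": [0, 0, -30], "rot": [0, 0, 0]}, {"jaw": 0.45, "offset": [0, 0, -30], "rot": [0, 0, 0]}, {"jaw": 0.45, "offset": [0, 0, -5], "rot": [0, 0, 0]}]}}

```text
time_s: 7.78
eef_pos: [0.5304, -0.0488, 0.2092]
eef_rot: [0.003, 0.219, 0.976, -0.0]
wrist_force: [-0.5, -0.7, 0.3]
opening: 0.448
grasp_force: 0.0
```

```bash
python3 - <<'E'
from meas import *
from plan import plan
im,d,K,D,C=shot("wrist"); W=world(d,K,D,C); H,S,V=col(im); save(im,"pics/e.png")
m=near(W,(.53,-.047),.04)&(H>40)&(H<85)&(S>100); print("knob z",m.sum(),np.percentile(W[m][:,2],90),W[m][:,:2].mean(0))
plan(.523,.1717,.15,81.2,6)
E
```

```text
knob z 913 0.11572712385207092 [ 0.5266513  -0.04796704]
pos [ 0.5299 -0.0486  0.2082] yyaw 64.7 dyaw 16.5 D/row 38.0
[16.8, 32.7, 9.7] [-0.0, 0.0, -2.8]
[15.2, 33.5, 9.7] [-0.0, 0.0, -2.8]
[13.5, 34.2, 9.7] [-0.0, 0.0, -2.8]
[11.9, 34.8, 9.7] [-0.0, 0.0, -2.8]
[10.2, 35.3, 9.7] [-0.0, 0.0, -2.8]
[8.5, 35.8, 9.7] [-0.0, 0.0, -2.8]
```

View pics/e.png

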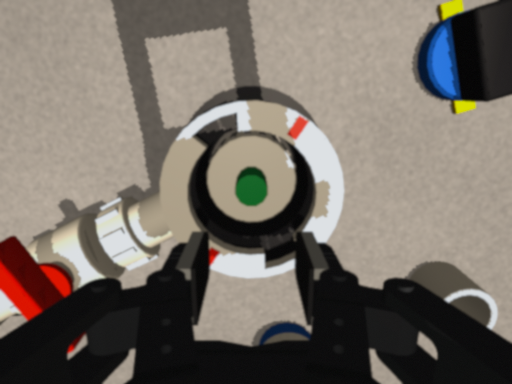

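The cartridge stands upright in the pot, knob at (252,186), with the red marks at (298,127) and (212,257). I'll refine the pot pose from this viewpoint.

```bash
python3 - <<'E'
from meas import *
im,d,K,D,C=shot("wrist"); W=world(d,K,D,C); H,S,V=col(im)
m=near(W,(.53,-.047),.075)&(W[...,2]>.123)&(W[...,2]<.137); P=W[m][:,:2]
c=np.array([.529,-.048])
for _ in range(4):
    q=P-c; a=np.degrees(np.arctan2(q[:,1],q[:,0])); r=np.hypot(*q.T); b=np.floor(a/5)
    E=np.array([P[b==k][r[b==k].argmax()] for k in np.unique(b) if r[b==k].max()>.055])
    c,rad=circ(E)
print(c,rad,len(E)); print(circ(E,.062)[0])
rm=((H<8)|(H>172))&(S>120)&(V>70)&near(W,c,.064)&(np.hypot(W[...,0]-c[0],W[...,1]-c[1])>.044)&(W[...,2]>.12)
a=np.degrees(np.arctan2(W[rm][:,1]-c[1],W[rm][:,0]-c[0])); print("marks",np.median(a[a>0]),np.median(a[a<0]),(a>0).sum(),(a<0).sum())
E
```

```text
[ 0.528382   -0.04858787] 0.06203925603182707 66
[ 0.52837113 -0.04858126]
marks 121.6272670549128 -59.22973215805998 208 148
```

Call:
{"fn": "apply_moves", "kwargs": {"moves": [{"jaw": 1, "offset": [16.8, 32.7, 3], "rot": [0, 0, -2.8]}, {"jaw": 1, "offset": [15.2, 33.5, 6], "rot": [0, 0, -2.8]}, {"jaw": 1, "offset": [13.5, 34.2, 9.7], "rot": [0, 0, -2.8]}, {"jaw": 1, "offset": [11.9, 34.8, 9.7], "rot": [0, 0, -2.8]}, {"jaw": 1, "offset": [10.2, 35.3, 9.7], "rot": [0, 0, -2.8]}]}}

```text
time_s: 8.5
eef_pos: [0.5215, 0.1365, 0.166]
eef_rot: [-0.001, 0.098, 0.995, -0.0]
wrist_force: [0.3, 0.1, 0.4]
opening: 0.995
grasp_force: 0.0
```

Call:
{"fn": "apply_moves", "kwargs": {"moves": [{"jaw": 0.7, "offset": [8.5, 35.8, 9.7], "rot": [0, 0, -2.8]}, {"jaw": 0.7, "offset": [0, 0, 5], "rot": [0, 0, 0]}, {"jaw": 0.7, "offset": [0, 0, 0], "rot": [0, 0, 0]}, {"jaw": 0.7, "offset": [0, 0, 0], "rot": [0, 0, 0]}, {"jaw": 0.7, "offset": [0, 0, 0], "rot": [0, 0, 0]}]}}

```text
time_s: 9.12
eef_pos: [0.5218, 0.1713, 0.1537]
eef_rot: [0.0, 0.075, 0.997, -0.0]
wrist_force: [1.1, 0.3, 0.4]
opening: 0.698
grasp_force: 0.0
```

```bash
python3 - <<'E'
from meas import *
from plan import plan
im,d,K,D,C=shot("wrist"); W=world(d,K,D,C); H,S,V=col(im); save(im,"pics/f.png")
m=near(W,(.523,.172),.05)&(W[...,2]>.061)&(W[...,2]<.075); P=W[m]; print("wing",m.sum(),cv2.minAreaRect(P[:,:2].astype(np.float32)),np.median(P[:,2]))
m=near(W,(.523,.172),.065)&(H>22)&(H<35)&(S>120)&(W[...,2]<.02); P=W[m]; t=P[:,0]>.523
print(t.sum(),(~t).sum())
if t.sum()*(~t).sum(): 
    A,B=P[t].mean(0),P[~t].mean(0); print(A,B,(A+B)/2,np.degrees(np.arctan2(*(A-B)[1::-1])))
    print(np.array(cv2.minAreaRect(P[:,:2].astype(np.float32)),dtype=object))
plan(.523,.1717,.1,81.2,5)
E
```

```text
wing 4704 ((0.5210137367248535, 0.17159493267536163), (0.03386487811803818, 0.07281800359487534), 81.16732788085938) 0.06472232462821821
0 355
pos [0.5218 0.1714 0.1538] yyaw 81.4 dyaw -0.2 D/row 10.8
[-0.2, 0.1, 10.8] [0.0, 0.0, 0.0]
[-0.2, 0.1, 10.8] [0.0, 0.0, 0.0]
[-0.2, 0.1, 10.8] [0.0, 0.0, 0.0]
[-0.2, 0.1, 10.8] [0.0, 0.0, 0.0]
[-0.2, 0.1, 10.8] [0.0, 0.0, 0.0]
```

View pics/f.png

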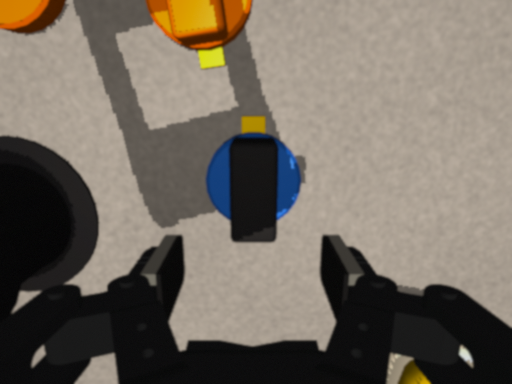

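The view confirms the blue cap with its black wing at (254,188), aligned between the fingers. The nearest orange look-alike is at (203,15).

Call:
{"fn": "apply_moves", "kwargs": {"moves": [{"jaw": 0.7, "offset": [0.6, 0.3, 35], "rot": [0, 0, 0]}, {"jaw": 0.7, "offset": [0, 0, 35], "rot": [0, 0, 0]}, {"jaw": 0.7, "offset": [0, 0, 30], "rot": [0, 0, 0]}, {"jaw": 0.7, "offset": [0, 0, 15], "rot": [0, 0, 0]}, {"jaw": 0.7, "offset": [0, 0, 6.5], "rot": [0, 0, 0]}]}}

```text
time_s: 9.8
eef_pos: [0.5209, 0.1723, 0.0316]
eef_rot: [-0.0, 0.074, 0.997, -0.0]
wrist_force: [-1.0, 0.4, 0.8]
opening: 0.7
grasp_force: 0.0
```

Call:
{"fn": "apply_moves", "kwargs": {"moves": [{"jaw": 0.2, "offset": [0, 0, 0], "rot": [0, 0, 0]}, {"jaw": 0, "offset": [0, 0, 0], "rot": [0, 0, 0]}, {"jaw": 0, "offset": [0, 0, 0], "rot": [0, 0, 0]}, {"jaw": 0, "offset": [0, 0, 0], "rot": [0, 0, 0]}, {"jaw": 0, "offset": [0, 0, 0], "rot": [0, 0, 0]}]}}

```text
time_s: 10.42
eef_pos: [0.5219, 0.1726, 0.033]
eef_rot: [0.001, 0.074, 0.997, 0.0]
wrist_force: [-0.8, -1.3, 5.8]
opening: 0.389
grasp_force: 60.8
```

```bash
python3 - <<'E'
from h import *
from plan import plan
o=ctrl.get_obs(); print({k:np.round(o[k],3) for k in ["eef_pos","eef_rot","opening","grasp_force","wrist_force"]})
plan(.5290,-.0485,.19,91.0,8)
E
```

```text
{'eef_pos': array([0.522, 0.173, 0.033]), 'eef_rot': array([0.001, 0.074, 0.997, 0.   ]), 'opening': np.float64(0.389), 'grasp_force': np.float64(60.777), 'wrist_force': array([-0.76 , -1.265,  5.845])}
pos [0.5219 0.1726 0.033 ] yyaw 81.5 dyaw 9.5 D/row 33.9
[-5.0, -27.2, -19.6] [0.0, 0.0, -1.2]
[-4.4, -27.3, -19.6] [0.0, 0.0, -1.2]
[-3.9, -27.4, -19.6] [0.0, 0.0, -1.2]
[-3.3, -27.5, -19.6] [0.0, 0.0, -1.2]
[-2.7, -27.5, -19.6] [0.0, 0.0, -1.2]
[-2.1, -27.6, -19.6] [0.0, 0.0, -1.2]
[-1.6, -27.6, -19.6] [0.0, 0.0, -1.2]
[-1.0, -27.6, -19.6] [0.0, 0.0, -1.2]
```

Call:
{"fn": "apply_moves", "kwargs": {"moves": [{"jaw": 0, "offset": [0, 0, -25], "rot": [0, 0, 0]}, {"jaw": 0, "offset": [0, 0, -40], "rot": [0, 0, 0]}, {"jaw": 0, "offset": [0, 0, -40], "rot": [0, 0, 0]}, {"jaw": 0, "offset": [0, 0, -40], "rot": [0, 0, 0]}, {"jaw": 0, "offset": [-5, -27, -20], "rot": [0, 0, -1.2]}]}}

```text
time_s: 11.05
eef_pos: [0.5224, 0.1461, 0.1992]
eef_rot: [0.001, 0.062, 0.998, 0.0]
wrist_force: [0.1, -1.1, -2.2]
opening: 0.386
grasp_force: 60.2
```

Call:
{"fn": "apply_moves", "kwargs": {"moves": [{"jaw": 0, "offset": [-4.5, -31, 0], "rot": [0, 0, -1.7]}, {"jaw": 0, "offset": [-4, -31, 0], "rot": [0, 0, -1.7]}, {"jaw": 0, "offset": [-3, -31, 0], "rot": [0, 0, -1.7]}, {"jaw": 0, "offset": [-2, -31, 0], "rot": [0, 0, -1.7]}, {"jaw": 0, "offset": [-1, -31, 0], "rot": [0, 0, -1.6]}]}}

```text
time_s: 11.68
eef_pos: [0.5251, -0.0115, 0.1964]
eef_rot: [-0.0, -0.01, 1.0, 0.0]
wrist_force: [0.4, -0.7, -1.7]
opening: 0.388
grasp_force: 60.2
```

```bash
python3 plan.py .5293 -.0485 .175 91.3 3
```

```text
pos [ 0.5251 -0.0115  0.1964] yyaw 91.1 dyaw 0.2 D/row 14.3
[-1.1, -12.4, 7.1] [0.0, -0.0, -0.1]
[-1.1, -12.4, 7.1] [0.0, -0.0, -0.1]
[-1.1, -12.4, 7.1] [0.0, -0.0, -0.1]
```

Call:
{"fn": "apply_moves", "kwargs": {"moves": [{"jaw": 0, "offset": [-1.1, -12.4, 0], "rot": [0, 0, -0.1]}, {"jaw": 0, "offset": [-1.1, -12.4, 7], "rot": [0, 0, -0.1]}, {"jaw": 0, "offset": [-1.4, -12.4, 7], "rot": [0, 0, 0]}, {"jaw": 0, "offset": [0, 0, 4], "rot": [0, 0, 0]}, {"jaw": 0, "offset": [0, 0, 0], "rot": [0, 0, 0]}]}}

```text
time_s: 12.3
eef_pos: [0.5296, -0.0472, 0.1781]
eef_rot: [-0.001, -0.011, 1.0, 0.0]
wrist_force: [-0.4, 0.6, -1.2]
opening: 0.39
grasp_force: 60.2
```

```bash
python3 - <<'E'
from meas import *
from plan import plan
plan(.5293,-.0485,.16,91.3,2)
im,d,K,D,C=shot("wrist"); W=world(d,K,D,C); H,S,V=col(im); save(im,"pics/g.png")
m=near(W,(.5285,-.0485),.075)&(W[...,2]>.123)&(W[...,2]<.133)&(S<60); P=W[m][:,:2]; print(m.sum(),P.min(0),P.max(0))
m=near(W,(.5285,-.0485),.07)&(H>22)&(H<35)&(S>120)&(W[...,2]>.12); p=W[m]; print("lug",m.sum(),p.min(0),p.max(0))
E
```

```text
pos [ 0.5296 -0.0472  0.1781] yyaw 91.3 dyaw 0.0 D/row 9.1
[0.2, -0.7, 9.1] [0.0, -0.0, -0.0]
[0.2, -0.6, 9.1] [0.0, -0.0, -0.0]
9827 [ 0.46630943 -0.11034494] [0.56481907 0.01340452]
lug 1127 [ 0.46411387 -0.05896699  0.12072474] [ 0.49212069 -0.03713434  0.31979153]
```

View pics/g.png

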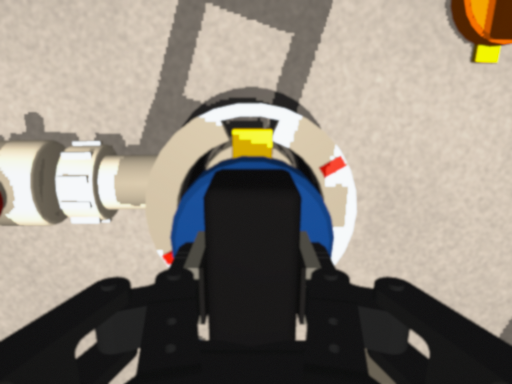

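The lug at (253,140) is lined up with the notch at (250,125), so I'm lowering the cap.

Call:
{"fn": "apply_moves", "kwargs": {"moves": [{"jaw": 0, "offset": [0.2, -1.2, 5], "rot": [0, 0, 0]}, {"jaw": 0, "offset": [0, 0, 6], "rot": [0, 0, 0]}, {"jaw": 0, "offset": [0, 0, 6], "rot": [0, 0, 0]}, {"jaw": 0, "offset": [0, 0, 6], "rot": [0, 0, 0]}, {"jaw": 0, "offset": [0, 0, 3], "rot": [0, 0, 0]}]}}

```text
time_s: 12.98
eef_pos: [0.5296, -0.0489, 0.1522]
eef_rot: [-0.0, -0.011, 1.0, 0.0]
wrist_force: [-0.6, 0.4, -1.6]
opening: 0.386
grasp_force: 60.2
```

Call:
{"fn": "apply_moves", "kwargs": {"moves": [{"jaw": 0, "offset": [0, 0, 3], "rot": [0, 0, 0]}, {"jaw": 0, "offset": [0, 0, 3], "rot": [0, 0, 0]}, {"jaw": 0, "offset": [0, 0, 3], "rot": [0, 0, 0]}, {"jaw": 0, "offset": [0, 0, 3], "rot": [0, 0, 0]}, {"jaw": 0, "offset": [0, 0, 1], "rot": [0, 0, 0]}]}}

```text
time_s: 13.6
eef_pos: [0.5304, -0.0491, 0.1409]
eef_rot: [0.001, -0.011, 1.0, -0.0]
wrist_force: [-2.1, 1.9, 7.5]
opening: 0.386
grasp_force: 61.4
```

Call:
{"fn": "apply_moves", "kwargs": {"moves": [{"jaw": 0, "offset": [0, 0, 2], "rot": [0, 0, 0]}, {"jaw": 0, "offset": [0, 0, 2], "rot": [0, 0, 0]}, {"jaw": 0, "offset": [0, 0, 0], "rot": [0, 0, 0]}, {"jaw": 0, "offset": [0, 0, 0], "rot": [0, 0, 0]}, {"jaw": 0, "offset": [0, 0, 0], "rot": [0, 0, 0]}]}}

```text
time_s: 14.22
eef_pos: [0.5306, -0.0491, 0.1375]
eef_rot: [0.001, -0.011, 1.0, -0.0]
wrist_force: [-3.5, 1.7, 9.7]
opening: 0.39
grasp_force: 61.7
```

Call:
{"fn": "apply_moves", "kwargs": {"moves": [{"jaw": 0, "offset": [0, 0, 0], "rot": [0, 0, 6]}, {"jaw": 0, "offset": [0, 0, 0], "rot": [0, 0, 6]}, {"jaw": 0, "offset": [0, 0, 0], "rot": [0, 0, 6]}, {"jaw": 0, "offset": [0, 0, 0], "rot": [0, 0, 6]}, {"jaw": 0, "offset": [0, 0, 0], "rot": [0, 0, 6]}]}}

```text
time_s: 14.85
eef_pos: [0.5315, -0.0494, 0.1379]
eef_rot: [0.002, 0.249, 0.968, -0.0]
wrist_force: [-0.6, 0.6, 9.6]
opening: 0.39
grasp_force: 61.7
```

```bash
python3 - <<'E'
from h import *
from plan import plan
o=ctrl.get_obs(); print({k:np.round(o[k],2) for k in ["wrist_force","torque"]})
plan(.5293,-.0485,.1375,31.3,5)
E
```

```text
{'wrist_force': array([-0.59,  0.63,  9.57]), 'torque': array([0.15, 0.29, 0.14])}
pos [ 0.5315 -0.0494  0.1379] yyaw 61.1 dyaw -29.8 D/row 0.5
[0.5, -0.1, 0.1] [0.0, 0.0, 6.0]
[0.5, -0.1, 0.1] [0.0, 0.0, 6.0]
[0.4, -0.2, 0.1] [0.0, 0.0, 6.0]
[0.4, -0.2, 0.1] [0.0, 0.0, 6.0]
[0.4, -0.2, 0.1] [0.0, 0.0, 6.0]
```

Call:
{"fn": "apply_moves", "kwargs": {"moves": [{"jaw": 0, "offset": [0, 0, 0.3], "rot": [0, 0, 6]}, {"jaw": 0, "offset": [0, 0, 0], "rot": [0, 0, 6]}, {"jaw": 0, "offset": [0, 0, 0], "rot": [0, 0, 6]}, {"jaw": 0, "offset": [0, 0, 0], "rot": [0, 0, 6]}, {"jaw": 0, "offset": [0, 0, 0], "rot": [0, 0, 6.5]}]}}

```text
time_s: 15.48
eef_pos: [0.5317, -0.0495, 0.1378]
eef_rot: [0.002, 0.495, 0.869, 0.0]
wrist_force: [-1.7, -0.7, 9.9]
opening: 0.387
grasp_force: 61.7
```

```bash
python3 - <<'E'
from h import *
from plan import plan
o=ctrl.get_obs(); print({k:np.round(o[k],2) for k in ["wrist_force","torque"]})
plan(.5293,-.0485,.1375,31.3,1)
im,d,K,D,C=shot("wrist"); save(im,"pics/h.png")
E
```

```text
{'wrist_force': array([-1.66, -0.71,  9.88]), 'torque': array([-0.13,  0.6 ,  0.17])}
pos [ 0.5317 -0.0495  0.1378] yyaw 30.6 dyaw 0.7 D/row 2.6
[2.1, -1.6, 0.2] [0.2, 0.2, -0.7]
```

View pics/h.png

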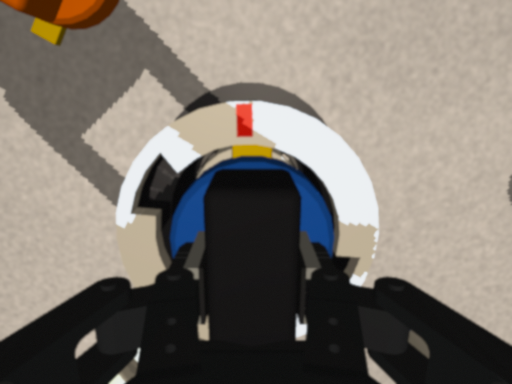

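The yellow lug at (252,152) has gone under the collar next to the red mark at (245,119), and the notch is off at (155,180). I'll ease up, then let go.

Call:
{"fn": "apply_moves", "kwargs": {"moves": [{"jaw": 0, "offset": [0, 0, -2], "rot": [0, 0, 0]}, {"jaw": 0, "offset": [0, 0, -2], "rot": [0, 0, 0]}, {"jaw": 0, "offset": [0, 0, -2], "rot": [0, 0, 0]}, {"jaw": 0, "offset": [0, 0, -1.5], "rot": [0, 0, 0]}, {"jaw": 0, "offset": [0, 0, 0], "rot": [0, 0, 0]}]}}

```text
time_s: 16.15
eef_pos: [0.5312, -0.0496, 0.1439]
eef_rot: [0.002, 0.494, 0.869, 0.0]
wrist_force: [1.4, -1.7, 4.8]
opening: 0.39
grasp_force: 61.3
```

Call:
{"fn": "apply_moves", "kwargs": {"moves": [{"jaw": 0.6, "offset": [0, 0, 0], "rot": [0, 0, 0]}, {"jaw": 0.6, "offset": [0, 0, 0], "rot": [0, 0, 0]}, {"jaw": 0.6, "offset": [0, 0, 0], "rot": [0, 0, 0]}, {"jaw": 0.6, "offset": [0, 0, -15], "rot": [0, 0, 0]}, {"jaw": 0.6, "offset": [0, 0, -25], "rot": [0, 0, 0]}]}}

```text
time_s: 16.77
eef_pos: [0.5293, -0.0488, 0.1835]
eef_rot: [-0.001, 0.494, 0.869, -0.0]
wrist_force: [0.5, 0.5, 0.1]
opening: 0.602
grasp_force: 0.0
```

Call:
{"fn": "apply_moves", "kwargs": {"moves": [{"jaw": 0.6, "offset": [0, 0, -30], "rot": [0, 0, 0]}, {"jaw": 0.6, "offset": [0, 0, -25], "rot": [0, 0, 0]}, {"jaw": 0.6, "offset": [0, 0, -20], "rot": [0, 0, 0]}, {"jaw": 0.6, "offset": [0, 0, 0], "rot": [0, 0, 0]}, {"jaw": 0.6, "offset": [0, 0, 0], "rot": [0, 0, 0]}]}}

```text
time_s: 17.4
eef_pos: [0.5295, -0.0488, 0.2577]
eef_rot: [-0.0, 0.494, 0.869, -0.0]
wrist_force: [-0.1, 0.1, -1.1]
opening: 0.599
grasp_force: 0.0
```

```bash
python3 - <<'E'
from meas import *
from plan import plan
im,d,K,D,C=shot("wrist"); W=world(d,K,D,C); H,S,V=col(im); save(im,"pics/i.png")
m=near(W,(.5285,-.0485),.05)&(W[...,2]>.168); P=W[m]; print("wing z",m.sum(),np.median(P[:,2]),cv2.minAreaRect(P[:,:2].astype(np.float32)))
c=np.array([.5285,-.0485]); rm=((H<8)|(H>172))&(S>120)&(V>70)&near(W,c,.066)&(W[...,2]>.12); q=W[rm][:,:2]-c; a=np.degrees(np.arctan2(q[:,1],q[:,0])); print("marks",[ (np.median(a[s]),s.sum()) for s in (a>0,a<0)])
it,dt,K,D,C=shot("top"); Wt=world(dt,K,D,C); H,S,V=col(it); red=((H<8)|(H>172))&(S>120)&(V>70)&near(Wt,(.535,-.238),.07)&(Wt[...,2]>.12); print("valve",red.sum(),cv2.minAreaRect(Wt[red][:,:2].astype(np.float32)))
plan(.5345,-.2385,.24,-84.7,10)
E
```

```text
wing z 36320 0.3169883219863875 ((0.5286276340484619, -0.04893345758318901), (0.07629678398370743, 0.09334766119718552), 84.81965637207031)
marks [(np.float64(121.64289044857415), np.int64(127)), (np.float64(-57.9630431809498), np.int64(13))]
valve 0 ((0.0, 0.0), (0.0, 0.0), 0.0)
pos [ 0.5293 -0.0488  0.257 ] yyaw 30.8 dyaw -115.5 D/row 19.1
[-16.6, -9.3, 1.7] [-0.0, 0.0, 11.5]
[-18.1, -5.8, 1.7] [-0.0, 0.0, 11.5]
[-18.9, -2.0, 1.7] [-0.0, 0.0, 11.5]
[-18.9, 1.8, 1.7] [-0.0, 0.0, 11.5]
[-18.2, 5.5, 1.7] [-0.0, 0.0, 11.5]
[-16.7, 9.1, 1.7] [-0.0, 0.0, 11.5]
[-14.5, 12.2, 1.7] [-0.0, 0.0, 11.5]
[-11.8, 14.9, 1.7] [-0.0, 0.0, 11.5]
[-8.6, 16.9, 1.7] [-0.0, 0.0, 11.5]
[-5.0, 18.3, 1.7] [-0.0, 0.0, 11.5]
```

View pics/i.png

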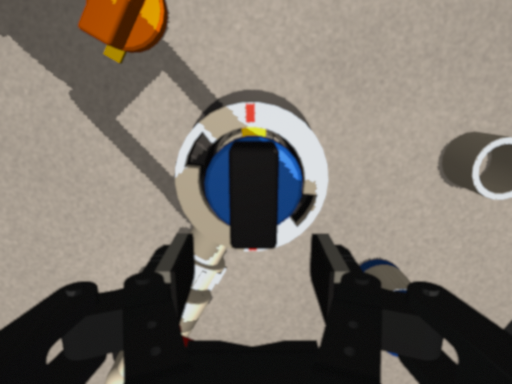

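The wing lines up with the red marks at (250,113) and (252,247), and the lugs are under the collar, so the cap is locked. Next is the valve.

```bash
python3 plan.py .535 -.2385 .20 -85 15
```

```text
pos [ 0.5293 -0.0488  0.257 ] yyaw 30.8 dyaw -115.8 D/row 13.2
[-11.1, -6.1, 3.8] [-0.0, 0.0, 7.7]
[-11.8, -4.6, 3.8] [-0.0, 0.0, 7.7]
[-12.3, -3.0, 3.8] [-0.0, 0.0, 7.7]
[-12.6, -1.3, 3.8] [-0.0, 0.0, 7.7]
[-12.7, 0.4, 3.8] [-0.0, 0.0, 7.7]
[-12.5, 2.1, 3.8] [-0.0, 0.0, 7.7]
[-12.1, 3.8, 3.8] [-0.0, 0.0, 7.7]
[-11.5, 5.3, 3.8] [-0.0, 0.0, 7.7]
[-10.6, 6.8, 3.8] [-0.0, 0.0, 7.7]
[-9.6, 8.2, 3.8] [-0.0, 0.0, 7.7]
[-8.4, 9.4, 3.8] [-0.0, 0.0, 7.7]
[-7.1, 10.5, 3.8] [-0.0, 0.0, 7.7]
[-5.6, 11.3, 3.8] [-0.0, 0.0, 7.7]
[-4.1, 12.0, 3.8] [-0.0, 0.0, 7.7]
[-2.4, 12.4, 3.8] [-0.0, 0.0, 7.7]
```

Call:
{"fn": "apply_moves", "kwargs": {"moves": [{"jaw": 0.6, "offset": [-11.1, -6.1, 0], "rot": [0, 0, 7.7]}, {"jaw": 0.6, "offset": [-11.8, -4.6, 0], "rot": [0, 0, 7.7]}, {"jaw": 0.6, "offset": [-12.3, -3, 3.8], "rot": [0, 0, 7.7]}, {"jaw": 0.6, "offset": [-12.6, -1.3, 3.8], "rot": [0, 0, 7.7]}, {"jaw": 0.6, "offset": [-12.7, 0.4, 3.8], "rot": [0, 0, 7.7]}]}}

```text
time_s: 18.12
eef_pos: [0.5314, -0.1125, 0.2454]
eef_rot: [-0.001, 0.755, 0.656, -0.0]
wrist_force: [-0.2, -0.7, -1.1]
opening: 0.599
grasp_force: 0.0
```

Call:
{"fn": "apply_moves", "kwargs": {"moves": [{"jaw": 0.6, "offset": [-12.5, 2.1, 3.8], "rot": [0, 0, 7.7]}, {"jaw": 0.6, "offset": [-12.1, 3.8, 3.8], "rot": [0, 0, 7.7]}, {"jaw": 0.6, "offset": [-11.5, 5.3, 3.8], "rot": [0, 0, 7.7]}, {"jaw": 0.6, "offset": [-10.6, 6.8, 3.8], "rot": [0, 0, 7.7]}, {"jaw": 0.6, "offset": [-9.6, 8.2, 3.8], "rot": [0, 0, 7.7]}]}}

```text
time_s: 18.75
eef_pos: [0.5334, -0.1756, 0.2264]
eef_rot: [-0.001, 0.929, 0.371, -0.001]
wrist_force: [0.7, 0.7, -0.2]
opening: 0.599
grasp_force: 0.0
```

Call:
{"fn": "apply_moves", "kwargs": {"moves": [{"jaw": 0.6, "offset": [-8.4, 9.4, 3.8], "rot": [0, 0, 7.7]}, {"jaw": 0.6, "offset": [-7.1, 10.5, 3.8], "rot": [0, 0, 7.7]}, {"jaw": 0.6, "offset": [-5.6, 11.3, 3.8], "rot": [0, 0, 7.7]}, {"jaw": 0.6, "offset": [-4.1, 12, 3.8], "rot": [0, 0, 7.7]}, {"jaw": 0.6, "offset": [-2.4, 12.4, 3.8], "rot": [0, 0, 7.7]}]}}

```text
time_s: 19.38
eef_pos: [0.5356, -0.2388, 0.2074]
eef_rot: [-0.001, 0.999, 0.044, -0.001]
wrist_force: [-0.2, 0.5, 0.4]
opening: 0.602
grasp_force: 0.0
```

```bash
python3 - <<'E'
from meas import *
from plan import plan
im,d,K,D,C=shot("wrist"); W=world(d,K,D,C); H,S,V=col(im); save(im,"pics/j.png")
red=((H<8)|(H>172))&(S>120)&(V>60)&near(W,(.535,-.238),.07)&(W[...,2]>.123)&(W[...,2]<.137); r=cv2.minAreaRect(W[red][:,:2].astype(np.float32)); print("valve",red.sum(),r)
plan(.535,-.2385,.15,-85,2)
t=np.load("top.npz")
E
```

```text
valve 3249 ((0.5349761247634888, -0.23834361135959625), (0.0994446873664856, 0.015793824568390846), 4.691323757171631)
pos [ 0.5354 -0.2401  0.2068] yyaw -85.3 dyaw 0.3 D/row 28.4
[-0.1, -0.8, 28.4] [-0.0, 0.1, -0.2]
[-0.1, -0.8, 28.4] [-0.0, 0.1, -0.2]
```

Call:
{"fn": "apply_moves", "kwargs": {"moves": [{"jaw": 0.6, "offset": [0, -0.5, 30], "rot": [0, 0, 0]}, {"jaw": 0.6, "offset": [0, 0, 30], "rot": [0, 0, 0]}, {"jaw": 0.6, "offset": [0, 0, 25], "rot": [0, 0, 0]}, {"jaw": 0.6, "offset": [0, 0, 12], "rot": [0, 0, 0]}, {"jaw": 0.6, "offset": [0, 0, 5.5], "rot": [0, 0, 0]}]}}

```text
time_s: 20.05
eef_pos: [0.5359, -0.2379, 0.1055]
eef_rot: [-0.0, 0.999, 0.047, -0.0]
wrist_force: [-0.3, 0.2, 0.1]
opening: 0.604
grasp_force: 0.0
```

Call:
{"fn": "apply_moves", "kwargs": {"moves": [{"jaw": 0.2, "offset": [0, 0, 0], "rot": [0, 0, 0]}, {"jaw": 0, "offset": [0, 0, 0], "rot": [0, 0, 0]}, {"jaw": 0, "offset": [0, 0, 0], "rot": [0, 0, 0]}, {"jaw": 0, "offset": [0, 0, 0], "rot": [0, 0, 0]}, {"jaw": 0, "offset": [0, 0, 0], "rot": [0, 0, 0]}]}}

```text
time_s: 20.68
eef_pos: [0.5367, -0.2379, 0.1074]
eef_rot: [0.0, 0.999, 0.046, 0.001]
wrist_force: [-1.0, 4.5, 6.1]
opening: 0.175
grasp_force: 59.6
```

Call:
{"fn": "apply_moves", "kwargs": {"moves": [{"jaw": 0, "offset": [0, 0, -2], "rot": [0, 0, -6]}, {"jaw": 0, "offset": [0, 0, 0], "rot": [0, 0, -8]}, {"jaw": 0, "offset": [0, 0, 0], "rot": [0, 0, -8]}, {"jaw": 0, "offset": [0, 0, 0], "rot": [0, 0, -8]}, {"jaw": 0, "offset": [0, 0, 0], "rot": [0, 0, -8]}]}}

```text
time_s: 21.3
eef_pos: [0.536, -0.2364, 0.1075]
eef_rot: [-0.001, 0.929, 0.371, 0.0]
wrist_force: [0.7, 6.8, -0.8]
opening: 0.169
grasp_force: 60.4
```

Call:
{"fn": "apply_moves", "kwargs": {"moves": [{"jaw": 0, "offset": [0, 0, 0], "rot": [0, 0, -8]}, {"jaw": 0, "offset": [0, 0, 0], "rot": [0, 0, -8]}, {"jaw": 0, "offset": [0, 0, 0], "rot": [0, 0, -8]}, {"jaw": 0, "offset": [0, 0, 0], "rot": [0, 0, -8]}, {"jaw": 0, "offset": [0, 0, 0], "rot": [0, 0, -8]}]}}

```text
time_s: 21.92
eef_pos: [0.5345, -0.2356, 0.1075]
eef_rot: [-0.003, 0.746, 0.666, 0.0]
wrist_force: [-5.8, 8.4, 3.9]
opening: 0.172
grasp_force: 61.2
```

```bash
python3 - <<'E'
from h import *
from plan import plan
o=ctrl.get_obs(); print({k:np.round(o[k],2) for k in ["wrist_force","torque","eef_pos"]})
plan(.535,-.2385,.106,1.6,1)
E
```

```text
{'wrist_force': array([-5.8,  8.4,  3.9]), 'torque': array([ 1.42,  0.83, -0.3 ]), 'eef_pos': array([ 0.53, -0.24,  0.11])}
pos [ 0.5345 -0.2356  0.1075] yyaw -6.4 dyaw 8.0 D/row 3.3
[-2.8, 0.9, 1.5] [-0.2, -0.3, -8.0]
```

Call:
{"fn": "apply_moves", "kwargs": {"moves": [{"jaw": 0, "offset": [-0.7, 0, 0], "rot": [0, 0, -4]}, {"jaw": 0, "offset": [-0.7, 0, 0], "rot": [0, 0, -3]}, {"jaw": 0, "offset": [0, 0, 0], "rot": [0, 0, -2]}, {"jaw": 0, "offset": [0, 0, 0], "rot": [0, 0, -2]}, {"jaw": 0, "offset": [0, 0, 0], "rot": [0, 0, 0]}]}}

```text
time_s: 22.55
eef_pos: [0.534, -0.2356, 0.1075]
eef_rot: [-0.004, 0.681, 0.733, 0.001]
wrist_force: [-7.2, 13.8, 7.7]
opening: 0.173
grasp_force: 66.6
```

```bash
python3 - <<'E'
from h import *
from plan import plan
o=ctrl.get_obs(); print({k:np.round(o[k],2) for k in ["wrist_force","torque","eef_pos"]})
plan(.535,-.2385,.106,1.6,1)
E
```

```text
{'wrist_force': array([-7.23, 13.79,  7.75]), 'torque': array([ 2.23,  0.95, -1.23]), 'eef_pos': array([ 0.53, -0.24,  0.11])}
pos [ 0.534  -0.2356  0.1075] yyaw 4.2 dyaw -2.6 D/row 3.4
[-3.0, 0.8, 1.5] [-0.3, -0.5, 2.6]
```

The moment rose to 1.2 N m, so the handle is at its stop. I'm letting go.

Call:
{"fn": "apply_moves", "kwargs": {"moves": [{"jaw": 0.6, "offset": [0, 0, 0], "rot": [0, 0, 0]}, {"jaw": 0.6, "offset": [0, 0, 0], "rot": [0, 0, 0]}, {"jaw": 0.6, "offset": [0, 0, 0], "rot": [0, 0, 0]}, {"jaw": 0.6, "offset": [0, 0, -20], "rot": [0, 0, 0]}, {"jaw": 0.6, "offset": [0, 0, -30], "rot": [0, 0, 0]}]}}

```text
time_s: 23.18
eef_pos: [0.5353, -0.2395, 0.1578]
eef_rot: [-0.001, 0.68, 0.733, -0.0]
wrist_force: [0.0, -0.3, -0.7]
opening: 0.602
grasp_force: 0.0
```

Call:
{"fn": "apply_moves", "kwargs": {"moves": [{"jaw": 0.6, "offset": [0, 0, -35], "rot": [0, 0, 0]}, {"jaw": 0.6, "offset": [0, 0, -35], "rot": [0, 0, 0]}, {"jaw": 0.6, "offset": [0, 0, -30], "rot": [0, 0, 0]}, {"jaw": 0.6, "offset": [0, 0, 0], "rot": [0, 0, 0]}, {"jaw": 0.6, "offset": [0, 0, 0], "rot": [0, 0, 0]}]}}

```text
time_s: 23.8
eef_pos: [0.5356, -0.2395, 0.2572]
eef_rot: [-0.001, 0.68, 0.733, -0.0]
wrist_force: [-0.1, -0.8, -0.6]
opening: 0.601
grasp_force: 0.0
```

```bash
python3 - <<'E'
from meas import *
im,d,K,D,C=shot("wrist"); W=world(d,K,D,C); H,S,V=col(im)
red=((H<8)|(H>172))&(S>120)&(V>60)&near(W,(.535,-.238),.07)&(W[...,2]>.123)&(W[...,2]<.137); print("valve",red.sum(),cv2.minAreaRect(W[red][:,:2].astype(np.float32)))
im2,d,K,D,C=shot("side"); W=world(d,K,D,C); H,S,V=col(im2)
b=near(W,(.5285,-.0485),.05)&(V<90)&(W[...,2]>.15)&(W[...,2]<.2); print("wing",b.sum(),np.percentile(W[b][:,2],[50,90,98]),cv2.minAreaRect(W[b][:,:2].astype(np.float32)))
save(np.vstack([im2[120:320],im[:200]]),"pics/k.png")
E
```

```text
valve 2253 ((0.5340282917022705, -0.2380329966545105), (0.01601286232471466, 0.09866521507501602), 1.8300529718399048)
wing 682 [0.17230224 0.17722992 0.1779325 ] ((0.531967282295227, -0.05153563618659973), (0.03634873777627945, 0.07472635060548782), 31.137094497680664)
```

View pics/k.png

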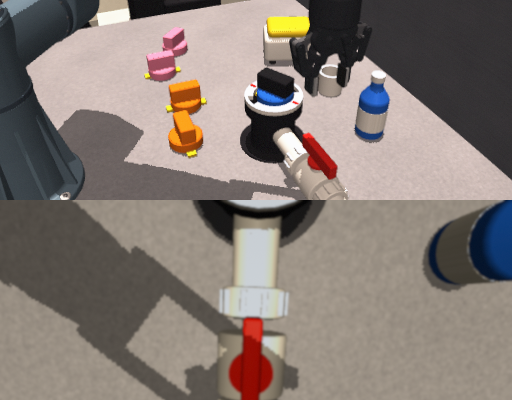

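The picture shows the handle in line with the pipe: the bar is at 91.8° and the pipe at about 91.5°. The wing top is at 177 mm, so the cap underside is 18 mm below the collar top, and the wing points at -59° like the marks. The bystanders are untouched and the gripper is clear.

```bash
python3 -c "
from bench import ctrl; print(ctrl.hand_in())"
```

```text
the job is handed in; nothing more can be done
None
```

The job is handed in at about 24 s: the cartridge stands upright in the pot, the blue cap is locked with its wing on the red marks, the valve is fully open and released, and I moved none of the bystanders; the verdict was not shown.

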